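# Clear the assay weighing bench

### The job

Put the four things away in this order, each standing upright in the middle of its own place: first the quartz out of the rack into the blue-lined tray, then the lead button that stood behind it into the porcelain dish, then the big brass weight into the green-lined tray, and last the small brass weight into the red-lined tray. Let go of each before taking the next, and leave the mortar where it stands.

Things in the scene. Friction and masses are not known exactly. Their poses are not given: they have to be found in the camera images.
- quartz: Pale quartz point streaked with pyrite, 150 g, loose: six-sided prism, 33 mm across flats, 38 mm over corners to 50 mm height, then tapering to 66 mm; small side points low on the other flats. Starts in the rack in front (-x) of the lead button, gap about 9 mm. Origin: centre of base; z to the tip, x through two corners, y square to two flats (33 mm grip; y starts across the rack within 0.12 rad).
- button: Dull grey lead assay button, 180 g, loose: round disc 32 mm in diameter, sides vertical from 3 to 19 mm, domed top at 25 mm. Starts in the rack's channel behind the quartz. The walls leave only about 7 mm on either side of it, so it is gripped along the rack's x once the quartz is gone. Origin: centre of its base; z up.
- big_weight: Big round brass weight, about 400 g, loose: body 40 mm in diameter and 36 mm high, with a knob 20 mm in diameter above it, top at 56 mm. Stands on the bench. Origin: centre of its base; z up.
- small_weight: Small round brass weight, about 120 g, loose: body 26 mm in diameter and 28 mm high, with a knob 14 mm in diameter above it, top at 44 mm. Stands on the bench. Origin: centre of its base; z up.
- ore_tray: Square open pale pine tray, 110 mm outside, floor lined blue. Fixed. Walls 5 mm thick, rim 12 mm above the bench, inner floor 5 mm above the bench. Origin: centre of the underside, on the bench; z up, x and y along its sides. Place of the quartz.
- dish: Round shallow white porcelain dish with a blue spot in the middle, 110 mm across the rim and 100 mm at the foot. Fixed. Wall 5 mm thick, rim 12 mm above the bench, inner floor 5 mm above the bench. Place of the lead button. Origin: centre of the underside, on the bench; z up.
- big_weight_tray: Square open dark walnut tray, 104 mm outside, floor lined green. Fixed. Walls 5 mm thick, rim 12 mm above the bench, inner floor 5 mm above the bench. Origin: centre of the underside, on the bench; z up, x and y along its sides. Place of the big weight.
- small_weight_tray: Square open dark walnut tray, 86 mm outside, floor lined red. Fixed. Walls 5 mm thick, rim 12 mm above the bench, inner floor 5 mm above the bench. Origin: centre of the underside, on the bench; z up, x and y along its sides. Place of the small weight.
- rack: Brown wooden sample rack, fixed: a channel 150 mm long along its x, open at both ends and above, 46 mm wide inside. Side walls 6 mm thick, tops 24 mm above the bench; channel floor 5 mm above it. The quartz starts at about x = -28 mm, the lead button at x = +16 mm. Origin: centre of the underside; x along the channel, away from the robot (world x within 0.5 rad), z up.
- mortar: White porcelain mortar with its pestle leaning in it (one piece), about 800 g, a bystander to be left alone: foot 60 mm and rim 90 mm in diameter, rim at 50 mm, pestle end up to 86 mm high and about 38 mm from the axis towards -x. Origin: centre of its foot; z up.
Not all that is in view belongs to the job. Several things have the shape of the button; the one meant has the colours described above.

How it is judged:
On the way, in this order (a step that is already met when the one before it is completed fails the run):
1. the quartz stands in the middle of the blue-lined tray, let go (horizontal distance between quartz and ore_tray below 0.015 m and z of quartz in the frame of ore_tray between 0.001 and 0.009 m and angle between quartz's own z axis and vertical below 0.15 rad and contact force between the fingers and quartz below 0.2 N and linear speed of quartz below 0.03 m/s), for 0.2 s.
2. then the lead button stands in the middle of the porcelain dish, let go (horizontal distance between button and dish below 0.015 m and z of button in the frame of dish between 0.001 and 0.009 m and angle between button's own z axis and vertical below 0.15 rad and contact force between the fingers and button below 0.2 N and linear speed of button below 0.03 m/s), for 0.2 s.
3. then the big weight stands in the middle of the green-lined tray, let go (horizontal distance between big_weight and big_weight_tray below 0.015 m and z of big_weight in the frame of big_weight_tray between 0.001 and 0.009 m and angle between big_weight's own z axis and vertical below 0.15 rad and contact force between the fingers and big_weight below 0.2 N and linear speed of big_weight below 0.03 m/s), for 0.2 s.
4. then the small weight stands in the middle of the red-lined tray, let go (horizontal distance between small_weight and small_weight_tray below 0.015 m and z of small_weight in the frame of small_weight_tray between 0.001 and 0.009 m and angle between small_weight's own z axis and vertical below 0.15 rad and contact force between the fingers and small_weight below 0.2 N and linear speed of small_weight below 0.03 m/s), for 0.2 s.
At the end, for the whole second after the job is handed in: Quartz in the blue-lined tray, lead button in the porcelain dish, big weight in the green-lined tray, small weight in the red-lined tray: each within 15 mm of the middle, standing on the floor of its place, upright within 0.15 rad, released and at rest (all of step 1 and all of step 2 and all of step 3 and all of step 4); the robot touches nothing.
It fails at once if the mortar is pushed more than 15 mm or tipped (distance of mortar from where it was at the start of the episode above 0.015 m or angle between mortar's own z axis and vertical above 0.2 rad).
It also fails if it takes over 109 s, if anything falls off the work surface, if the arm or the gripper's body presses on something with over 40 N, if the wrist force passes 120 N, or if a joint passes its speed limit or range.

### The arm

A 7-joint arm with a two-finger parallel gripper is mounted at the origin on the work surface. World frame = base frame: x ahead of the robot, y to its left, z up, the work surface at z = 0. Lengths are in m, angles in rad, forces in N, time in s.
With the tool pointing down it reaches from about 0.4 to 0.75 m from the base axis. Payload 19.5 kg.
Tool frame: the origin (TCP) lies at the very end of the fingers, on their centre line; the grasp point (between the pads) lies 19 mm behind it; z points along the fingers, x is the direction in which the jaws open and shut, and the axes are right-handed (so a half turn about z gives the same grasp; the last joint's range is limited). The gripper opens to 85 mm and grips with 20 to 120 N. Pads are 22 mm wide; open, the fingers measure 114 mm over their backs; the gripper's body (76 mm by 85 mm) begins 54 mm behind the grasp point. The pads swing forward as they close: fully open they stand 13 mm farther back than shut.
Start: joints at [1.111, 0.707, -0.028, 1.485, 0.022, 0.951, -0.075], TCP at [0.233, -0.526, 0.231] pointing down, gripper open.
Joint ranges: [-2.71, 2.71], [-0.32, 2.16], [-1.57, 1.52], [0, 2.45], [-1.46, 4.6], [0, 2.02], [-2.83, 2.83]. Speed limits (rad/s): [1.89, 1.89, 2.57, 2.57, 3.01, 3.01, 3.01].

### API

Orientations are given as a unit quaternion [x, y, z, w].
In Python, from rig import readout, cams, job gives the robot as it stands.
- The arm moves only by the tool apply_moves, never from a script. Its argument "deltas" is a list of rows, each a list of 3 entries, a list of its own where there are three numbers: the turn, a rotation vector about the tool's x, y, z scaled (see below), then the shift along the tool's x, y, z scaled (see below), then the opening, from -1 (shut) to 1 (fully open). In form: [[[rx, ry, rz], [dx, dy, dz], gripper], ...]. A call has 1 to 12 rows; each row shifts and turns the commanded pose from where the row before left it, along the tool's axes as they then stand; what a row does not reach is not made up. The controller multiplies each number of a shift by 30 mm and each number of a turn by 0.12 rad. A row lasts 1/10 s, in which the tool goes at most 50 mm and 8.59 degrees, less where a joint would pass 70% of its speed; a pose out of reach is approached as far as the arm can. A call with a number of a shift or a turn outside -1 to 1 is refused whole. A call with a gripper value outside its range is refused whole. The fingers move at their own pace and stop on an object; "squeeze" is the grip in N (left out, the last holds). Time passes only in rows, so rows that do not move let the fingers close. It gives the time, the measured TCP pose, the force and the opening at its end, in the units of the state.
- readout.get_state(): the state, without advancing time (a new reading comes with each control period).
- cams.camera(name): name is "scene" or "top" or "wrist"; returns the picture (400x640x3 uint8, blue, green, red); there is no depth.
- cams.get_calibration(name): a dict with "mtx" (3x3 intrinsics, pixels), "k1" (the pictures are not rectified: a ray, as slopes to the right and down, at radius r is drawn at 1 + k1 r^2 times it, then the intrinsics apply), "R" (3x3) and "t" (3): a world point X has camera coordinates R X + t. Camera axes: x right, y down, z forward; pixel columns grow to the right and rows downward; lengths in m; the calibration is good to about 2 mm. A picture is of the moment at which its call begins: read the wrist's pose just before it. get_calibration takes no time and is no camera call; for the wrist camera it gives the pose at the moment of the call.
- job.job_done(): hands the job in, once; it reports no verdict.
The state is a dict: "clock": time; "qpos": joint angles; "qd": joint speeds; "joint_efforts": joint torques, N m; "tool_pos": TCP position; "tcp_rot": TCP orientation; "ft_force": force on the tool from outside, world axes, zero at the start; "moment": the same for the moment, N m; "grip_width": opening from 0.0 (shut) to 1.0 (fully open).
Only numpy, scipy, OpenCV 4.12 (cv2) and the standard library are available. Lean on these libraries where they do the work, as an engineer would, in place of code of your own. Each camera call takes 0.05 s, during which the arm holds its last target. There are 200 camera calls.

## Working session

There is one attempt and no reset: what is moved stays moved. The work goes in short steps, Python scripts to look and compute and a tool call to move; the robot and the scene stay as the last step left them, time stands still between calls to the robot, and variables do not carry over. Pictures are saved under pics/ and viewed, about 12 in all and at most 16, crops included, and the job is handed in when it is done.

Besides the shell and the picture viewer there is one more tool, called after "Call:" as name(argument=value, ...) on one line, values as JSON. apply_moves: Moves the arm, as the interface text tells. Shifts and turns lie within -1 to 1; 1 stands for 30 mm of shift or 0.12 rad of turn. Its arguments: {"type":"object","properties":{"deltas":{"type":"array"},"squeeze":{"type":"number"}},"required":["deltas"]}

```bash
ls; mkdir -p pics; python3 - <<'E'
from rig import readout,cams
import cv2,numpy as np
print(readout.get_state())
for n in("scene","top"):
    im=cams.camera(n);cv2.imwrite(f"pics/{n}0.png",im)
for n in("scene","top","wrist"):print(n,cams.get_calibration(n))
E
```

```text
pics
{'clock': 0.0, 'qpos': array([ 1.11129572,  0.7070788 , -0.02761798,  1.48498865,  0.0219946 ,
        0.95090015, -0.07547149]), 'qd': array([-2.39148710e-03,  8.49726108e-04,  1.86593597e-04,  4.21685343e-05,
        6.02214963e-05,  9.30070920e-04,  2.79109931e-04]), 'joint_efforts': array([-3.67276716e-04, -8.83211660e+01,  1.23424452e+00, -2.36169434e+01,
        1.68580434e-02,  6.53407769e-03,  2.07503126e-05]), 'tool_pos': array([ 0.23320266, -0.52530319,  0.23084378]), 'tcp_rot': array([ 8.38383749e-01, -5.45080179e-01, -4.57468265e-04, -2.79983767e-04]), 'ft_force': array([-0.70676932,  0.32891205, -0.36937941]), 'moment': array([-0.01648621, -0.01965825, -0.00214449]), 'grip_width': 1.0040834120306987}
scene {'mtx': array([[363.24962755,   0.        , 313.97934585],
       [  0.        , 363.24962755, 199.74241314],
       [  0.        ,   0.        ,   1.        ]]), 'k1': -0.0745458774538305, 'R': array([[-0.83446291,  0.55080104, -0.01702548],
       [ 0.46157103,  0.68173424, -0.56761836],
       [-0.30103793, -0.48151493, -0.82311575]]), 't': array([ 0.4837992 , -0.23768798,  1.30919434])}
top {'mtx': array([[445.46647233,   0.        , 321.99415971],
       [  0.        , 445.46647233, 198.46919858],
       [  0.        ,   0.        ,   1.        ]]), 'k1': 0.043429210578565476, 'R': array([[-0.0269718 , -0.99962337, -0.00506271],
       [-0.99594307,  0.02730676, -0.08574235],
       [ 0.08584831,  0.00272955, -0.99630448]]), 't': array([0.01438225, 0.57878442, 1.0578442 ])}
wrist {'mtx': array([[327.94900872,   0.        , 313.47839037],
       [  0.        , 327.94900872, 200.39364177],
       [  0.        ,   0.        ,   1.        ]]), 'k1': 0.014686117379878731, 'R': array([[ 0.40637829, -0.91370301, -0.00186727],
       [-0.86972731, -0.38744444,  0.30571426],
       [-0.2800555 , -0.12261162, -0.95212148]]), 't': array([-0.57443917, -0.0393096 ,  0.38095154])}
```

View pics/top0.png

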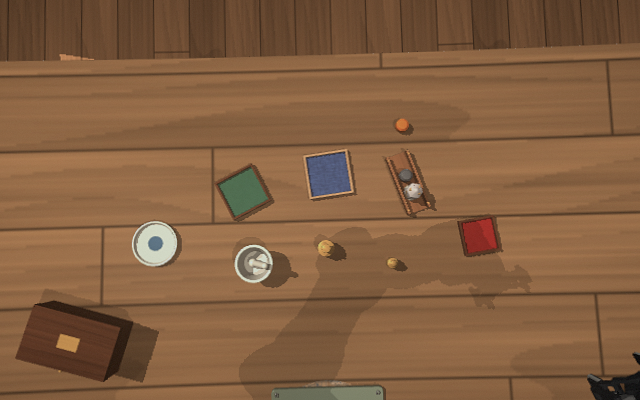

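View pics/scene0.png

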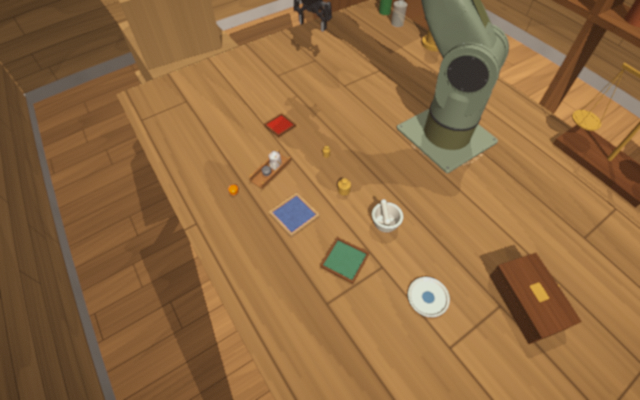

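Top view: rack (408,182) with quartz (413,190) and grey button (405,175). Blue tray is at (329,174), green (244,191), red (480,236) and the dish at (155,243). Big weight is at (326,248), small weight (396,263), mortar (254,264). Button candidates are the grey disc in the rack (405,175) and the orange disc (402,125); the dull grey one in the rack fits the description. Next I'll measure and check it in a close crop.

```bash
cat > h.py <<'E'
import cv2,numpy as np
from rig import readout,cams
from scipy.spatial.transform import Rotation as Ro
def ray(c,uv):
    """undistort pixels -> world origin, directions"""
    K=c["mtx"];D=np.array([c["k1"],0,0,0.])
    p=cv2.undistortPoints(np.float64(uv).reshape(-1,1,2),K,D).reshape(-1,2)
    d=np.c_[p,np.ones(len(p))]@c["R"]
    return -c["R"].T@c["t"],d
def onz(c,uv,z):
    o,d=ray(c,uv);return (o+d*((z-o[2])/d[:,2])[:,None])
def proj(c,X):
    return cv2.projectPoints(np.float64(X).reshape(-1,1,3),cv2.Rodrigues(c["R"])[0],c["t"],c["mtx"],np.array([c["k1"],0,0,0.]))[0].reshape(-1,2)
def mask(im,lo,hi,box=None):
    m=cv2.inRange(cv2.cvtColor(im,cv2.COLOR_BGR2HSV),lo,hi)
    if box:
        n=np.zeros_like(m);x0,y0,x1,y1=box;n[y0:y1,x0:x1]=m[y0:y1,x0:x1];m=n
    return m
def blob(m):
    cs,_=cv2.findContours(m,cv2.RETR_EXTERNAL,cv2.CHAIN_APPROX_NONE)
    return max(cs,key=cv2.contourArea).reshape(-1,2).astype(float)
def rect(c,im,lo,hi,z,box=None):
    P=onz(c,blob(mask(im,lo,hi,box)),z)[:,:2]
    (ctr,sz,a)=cv2.minAreaRect(np.float32(P*1000))
    return np.round(ctr,1),np.round(sz,1),round(a,1)
E
python3 - <<'E'
from h import *
for n,boxes in(("top",{"blue":(295,140,365,205),"green":(205,155,285,230),"red":(445,205,510,265),"spot":(140,228,170,258),"dish":(120,210,190,275),"big":(310,232,345,262),"small":(383,252,408,275)}),("scene",{"blue":(265,190,322,238),"green":(315,235,375,285),"red":(260,110,300,140),"spot":(415,285,440,308),"dish":(400,270,460,320),"big":(332,172,356,198),"small":(318,143,335,158)})):
    im=cv2.imread(f"pics/{n}0.png");c=cams.get_calibration(n)
    print(n)
    R={"blue":((105,80,60),(125,255,255),.005),"green":((60,80,40),(90,255,255),.005),"red":((0,200,60),(6,255,255),.005),"spot":((95,70,60),(120,255,255),.005),"dish":((0,0,130),(179,50,255),.012),"big":((19,125,110),(32,255,255),.03),"small":((19,125,110),(32,255,255),.02)}
    for k,(lo,hi,z) in R.items():
        try: print(k,*rect(c,im,lo,hi,z,boxes[k]))
        except Exception as e: print(k,e)
im=cv2.imread("pics/top0.png")
a=cv2.resize(im[140:225,375:440],None,fx=6,fy=6,interpolation=cv2.INTER_CUBIC)
b=cv2.resize(im[232:275,310:410],None,fx=4,fy=4,interpolation=cv2.INTER_CUBIC)
o=np.zeros((510,800,3),np.uint8);o[:a.shape[0],:a.shape[1]]=a;o[:b.shape[0],395:395+b.shape[1]]=b
cv2.imwrite("pics/crop1.png",o)
E
```

```text
top
blue [641.4 -17.7] [95.1 94.1] 7.2
green max() iterable argument is empty
red max() iterable argument is empty
spot [482.7 409.5] [29.4 29. ] 0.4
dish [482.9 409.2] [106.8 105.7] 0.2
big [465.5   4.1] [14.4 16.7] 88.5
small [ 424.  -159.6] [12.   4.8] 88.6
scene
blue [641.4 -20.6] [87.  86.3] 6.6
green [602.6 192.7] [83.1 85.8] 27.0
red [ 479.6 -385. ] [70.3 68.4] 9.5
spot [481.9 407.9] [25.1 27.1] 55.4
dish [483.4 408.2] [108.1 110. ] 55.5
big [461.1  -3. ] [61.5 39.1] 69.4
small [ 420.7 -165.4] [46.2 20.6] 55.2
```

View pics/crop1.png

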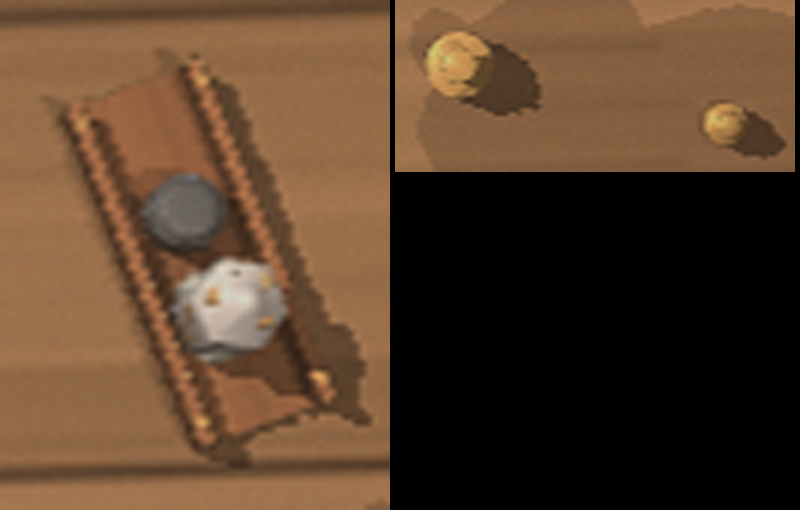

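The crop shows the grey button at about (406,175) and the pyrite-streaked quartz at (413,190), with no doubt about which is which. The rack rails are clear too.

```bash
python3 - <<'E'
from h import *
c=cams.get_calibration("top");im=cv2.imread("pics/top0.png");h=cv2.cvtColor(im,cv2.COLOR_BGR2HSV)
print(h[191,244],h[236,480],h[248,324],h[263,395])
print("green",*rect(c,im,(60,60,20),(95,255,255),.005,(205,155,285,230)))
print("red",*rect(c,im,(0,190,90),(8,255,255),.005,(445,205,510,265)), *rect(c,im,(172,190,90),(179,255,255),.005,(445,205,510,265)))
f=lambda x,y:(375+x/6-.4,140+y/6-.4)
print("rails",onz(c,[f(70,108),f(205,440),f(197,65),f(325,385)],.024).round(4))
P=onz(c,[f(70,108),f(205,440),f(197,65),f(325,385)],.024)
a=[np.arctan2(*(P[i]-P[i+1])[[1,0]]) for i in(0,2)];print("yaw",a,"ctr",P.mean(0))
print("button",onz(c,[f(184,210)],.022),"quartz",onz(c,[f(232,305)],.06), onz(c,[f(232,308)],.045))
g=lambda x,y:(310+(x-395)/4-.4,232+y/4-.4)
print("big",onz(c,[g(456,62)],.056),"small",onz(c,[g(723,124)],.044))
print(proj(c,[[.465,.004,.0]]))
from rig import readout
E
```

```text
[ 61  67 107] [  2 189 136] [ 19 140 206] [ 16 151 147]
green [602.5 194.4] [87.5 89.2] 26.7Traceback (most recent call last):
  File "<stdin>", line 5, in <module>
  File "h.py", line 23, in rect
    P=onz(c,blob(mask(im,lo,hi,box)),z)[:,:2]
            ~~~~^^^^^^^^^^^^^^^^^^^^
  File "h.py", line 21, in blob
    return max(cs,key=cv2.contourArea).reshape(-1,2).astype(float)
           ~~~^^^^^^^^^^^^^^^^^^^^^^^^
ValueError: max() iterable argument is empty
```

```bash
python3 - <<'E'
from h import *
c=cams.get_calibration("top");im=cv2.imread("pics/top0.png")
print("red",*rect(c,im,(0,165,60),(5,255,255),.005,(445,205,510,265)))
f=lambda x,y:(375+x/6-.4,140+y/6-.4)
P=onz(c,[f(70,108),f(205,440),f(197,65),f(325,385)],.024)
a=[np.arctan2(*(P[i]-P[i+1])[[1,0]]) for i in(0,2)];print("rails",P.round(4),"yaw",a,"ctr",P.mean(0))
y=np.mean(a);print("pred quartz",P.mean(0)[:2]-.028*np.array([np.cos(y),np.sin(y)]),"button",P.mean(0)[:2]+.016*np.array([np.cos(y),np.sin(y)]))
print("button",onz(c,[f(184,210)],.022),"quartz",onz(c,[f(232,305)],.06), onz(c,[f(232,308)],.045))
g=lambda x,y:(310+(x-395)/4-.4,232+y/4-.4)
print("big",onz(c,[g(456,62)],.056),"small",onz(c,[g(723,124)],.044))
s=readout.get_state();R=Ro.from_quat(s["tcp_rot"]).as_matrix();print(R.round(3))
w=cams.get_calibration("wrist");print("cam in tool",R.T@(-w["R"].T@w["t"]-s["tool_pos"]),(w["R"]@R).round(3))
E
```

```text
red [ 480.6 -381.7] [74.9 73.4] 9.3
rails [[ 0.6751 -0.1613  0.024 ]
 [ 0.5382 -0.2103  0.024 ]
 [ 0.6913 -0.2136  0.024 ]
 [ 0.5591 -0.2594  0.024 ]] yaw [np.float64(0.34362303489095425), np.float64(0.3336839309926868)] ctr [ 0.6159021  -0.21114545  0.024     ]
pred quartz [ 0.58949242 -0.22044753] button [ 0.63099335 -0.20582997]
button [[ 0.63212122 -0.20621132  0.022     ]] quartz [[ 0.58899608 -0.21623186  0.06      ]] [[ 0.5892801  -0.21922481  0.045     ]]
big [[ 0.46205767 -0.00504049  0.056     ]] small [[ 0.42149478 -0.16097769  0.044     ]]
[[ 0.406 -0.914 -0.   ]
 [-0.914 -0.406  0.001]
 [-0.001  0.    -1.   ]]
cam in tool [ 0.00017845 -0.07942369 -0.14277674] [[ 1.    -0.001  0.001]
 [ 0.001  0.952 -0.306]
 [-0.001  0.306  0.952]]
```

```bash
cat >> h.py <<'E'
def plan(x,y,z,yaw):
    """print remaining turn (units about tool z) and shift (units, tool axes after that turn)"""
    s=readout.get_state();R=Ro.from_quat(s["tcp_rot"]).as_matrix()
    c,sn=np.cos(yaw),np.sin(yaw)
    T=np.array([[c,sn,0],[sn,-c,0],[0,0,-1]])
    rv=Ro.from_matrix(R.T@T).as_rotvec()/.12
    d=T.T@(np.array([x,y,z])-s["tool_pos"])/.03
    print("t",round(s["clock"],2),"pos",s["tool_pos"].round(4),"turn",rv.round(2),"shift",d.round(2),"F",s["ft_force"].round(1),"w",round(s["grip_width"],3))
E
python3 -c "
from h import *
plan(.589,-.219,.20,.338-np.pi/2)"
```

```text
t 0.1 pos [ 0.2332 -0.5253  0.2309] turn [0.   0.01 0.67] shift [ -5.7  -14.57   1.03] F [-0.   0.2 -0.6] w 0.996
```

Call:
apply_moves(deltas=[[[0,0,0.67],[-0.2,-0.4,0.05],1],[[0,0,0],[-0.4,-0.95,0.07],1],[[0,0,0],[-0.4,-1,0.07],1],[[0,0,0],[-0.4,-1,0.07],1],[[0,0,0],[-0.4,-1,0.07],1],[[0,0,0],[-0.4,-1,0.07],1],[[0,0,0],[-0.4,-1,0.07],1],[[0,0,0],[-0.4,-1,0.07],1],[[0,0,0],[-0.4,-1,0.07],1],[[0,0,0],[-0.4,-1,0.07],1],[[0,0,0],[-0.4,-1,0.07],1],[[0,0,0],[-0.4,-1,0.07],1]])

```text
clock: 1.3
tool_pos: [0.5089, -0.2808, 0.2064]
tcp_rot: [0.816, -0.578, -0.0, 0.0]
ft_force: [0.1, -0.4, -0.6]
grip_width: 0.999
```

```bash
python3 -c "
from h import *
plan(.589,-.219,.20,.338-np.pi/2)"
```

```text
t 1.3 pos [ 0.5089 -0.2808  0.2064] turn [ 0.  0. -0.] shift [-1.06 -3.2   0.21] F [ 0.1 -0.4 -0.6] w 0.999
```

Tracks well. On to the hover, then a wrist look.

Call:
apply_moves(deltas=[[[0,0,0],[-0.35,-1,0.07],1],[[0,0,0],[-0.35,-1,0.07],1],[[0,0,0],[-0.35,-0.9,0.07],1],[[0,0,0],[0,-0.3,0],1],[[0,0,0],[0,0,0],1]])

```text
clock: 1.8
tool_pos: [0.5887, -0.2197, 0.1998]
tcp_rot: [0.816, -0.578, -0.0, 0.0]
ft_force: [-0.7, -0.9, -0.3]
grip_width: 1.002
```

```bash
python3 -c "
from h import *
plan(.589,-.219,.20,.338-np.pi/2)
c=cams.get_calibration('wrist');im=cams.camera('wrist');cv2.imwrite('pics/w1.png',im);np.save('w1.npy',c,allow_pickle=True)
a=.338
for rx,ry,z in((-.028,0,.071),(.016,0,.03),(-.075,.026,.024),(.075,.026,.024),(-.075,-.026,.024),(.075,-.026,.024)):
    print(proj(c,[[.616+rx*np.cos(a)-ry*np.sin(a),-.211+rx*np.sin(a)+ry*np.cos(a),z]]).round(0))
"
```

```text
t 1.8 pos [ 0.5887 -0.2197  0.1998] turn [0.   0.   0.01] shift [-0.02 -0.02 -0.01] F [-0.7 -0.9 -0.3] w 1.002
[[315. 191.]]
[[315. 134.]]
[[289. 222.]]
[[286.  66.]]
[[339. 222.]]
[[344.  67.]]
```

View pics/w1.png

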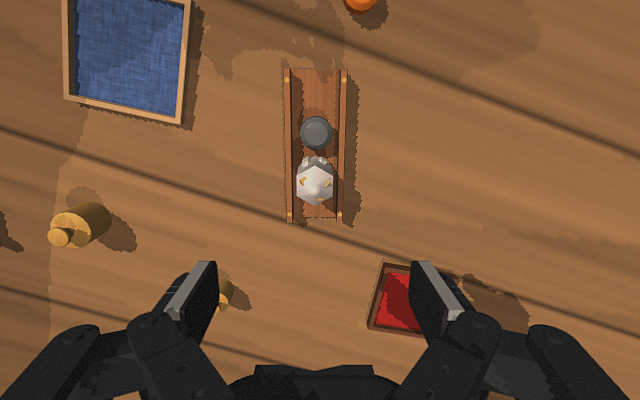

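Wrist view: rack rail ends at (287,70), (289,222), (343,70) and (341,222), within about 2 px of the prediction. The button is at (316,133) and the quartz at about (316,182). I'll zoom in for the quartz yaw.

```bash
python3 -c "
from h import *
im=cv2.imread('pics/w1.png');cv2.imwrite('pics/w1c.png',cv2.resize(im[110:230,275:355],None,fx=7,fy=7,interpolation=cv2.INTER_CUBIC)[0:600])
" 
```

```text
(no output)
```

View pics/w1c.png

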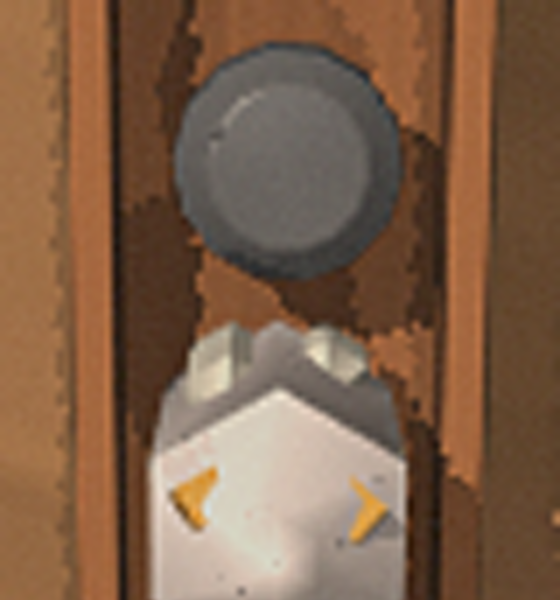

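```bash
python3 -c "
from h import *
c=np.load('w1.npy',allow_pickle=True).item()
f=lambda x,y:(275+x/7-.43,110+y/7-.43)
P=onz(c,[f(280,390),f(152,460),f(405,462)],.055)[:,:2]
a=.338;Rr=np.array([[np.cos(a),np.sin(a)],[-np.sin(a),np.cos(a)]])
q=(P-[.616,-.211])@Rr.T;print(q.round(4))
y=a+np.arctan2(q[1,0]-q[2,0],q[1,1]-q[2,1])*-1;print('yaw',y)
u=np.array([np.cos(y),np.sin(y)]);C=((P[0]-.019*u)+2*((P[1]+P[2])/2-.0095*u))/3;print('quartz',C)
B=onz(c,[f(288,160)],.022);print('button',B,(B[0,:2]-[.616,-.211])@Rr.T)
plan(C[0],C[1],.20,y-np.pi/2)
print('red',onz(c,[(418,300)],.012))
"
```

```text
[[-0.0088  0.0001]
 [-0.0179  0.0165]
 [-0.0181 -0.016 ]]
yaw 0.3316645076596251
quartz [ 0.58987935 -0.21991143]
button [[ 0.63188797 -0.20651245  0.022     ]] [ 0.0164771  -0.00103482]
t 1.85 pos [ 0.5879 -0.2208  0.2   ] turn [0.01 0.   0.05] shift [-0.01 -0.07  0.  ] F [ 0.9 -0.4 -0.3] w 0.998
red [[ 0.48876379 -0.38435116  0.012     ]]
```

Call:
apply_moves(deltas=[[[0,0,0.05],[0,-0.06,1],0.5],[[0,0,0],[0,0,1],0.5],[[0,0,0],[0,0,1],0.5],[[0,0,0],[0,0,1],0.5],[[0,0,0],[0,0,0.8],0.5],[[0,0,0],[0,0,0.5],0.5],[[0,0,0],[0,0,0.3],0.5],[[0,0,0],[0,0,0],0.5]])

```text
clock: 2.65
tool_pos: [0.5895, -0.2202, 0.032]
tcp_rot: [0.814, -0.581, -0.0, 0.0]
ft_force: [0.3, 0.1, -0.2]
grip_width: 0.753
```

```bash
python3 -c "
from h import *
plan(.590,-.220,.031,.332-np.pi/2)
im=cams.camera('wrist');cv2.imwrite('pics/w2.png',im)
"
```

```text
t 2.65 pos [ 0.5895 -0.2202  0.032 ] turn [ 0.01  0.   -0.01] shift [ 0.   -0.02  0.03] F [ 0.3  0.1 -0.2] w 0.753
```

View pics/w2.png

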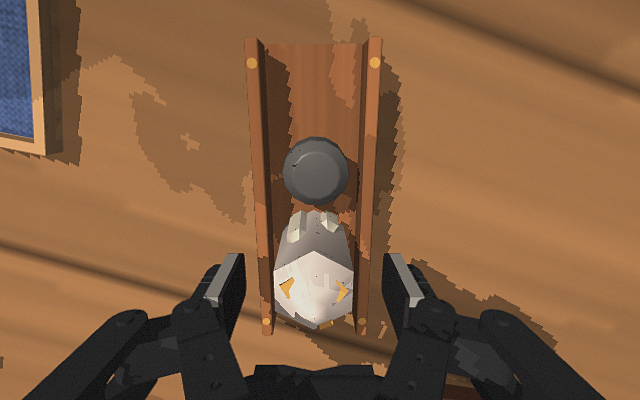

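The quartz at (314,285) is centred between the pads (243 and 386). Closing.

Call:
apply_moves(deltas=[[[0,0,0],[0,0,0],-1],[[0,0,0],[0,0,0],-1],[[0,0,0],[0,0,0],-1],[[0,0,0],[0,0,0],-1],[[0,0,0],[0,0,0],-1],[[0,0,0],[0,0,0],-1],[[0,0,0],[0,0,-0.3],-1],[[0,0,0],[0,0,-0.7],-1],[[0,0,0],[0,0,-1],-1],[[0,0,0],[0,0,-1],-1]], squeeze=50)

```text
clock: 3.7
tool_pos: [0.5898, -0.2197, 0.1241]
tcp_rot: [0.814, -0.581, -0.0, -0.0]
ft_force: [0.4, 1.1, -1.9]
grip_width: 0.427
```

```bash
python3 -c "
from h import *
plan(.6414,-.019,.12,.332-np.pi/2)
cv2.imwrite('pics/w3.png',cams.camera('wrist'))
"
```

```text
t 3.7 pos [ 0.5898 -0.2197  0.1241] turn [-0.    0.   -0.01] shift [-5.77 -3.81  0.14] F [ 0.4  1.1 -1.9] w 0.427
```

View pics/w3.png

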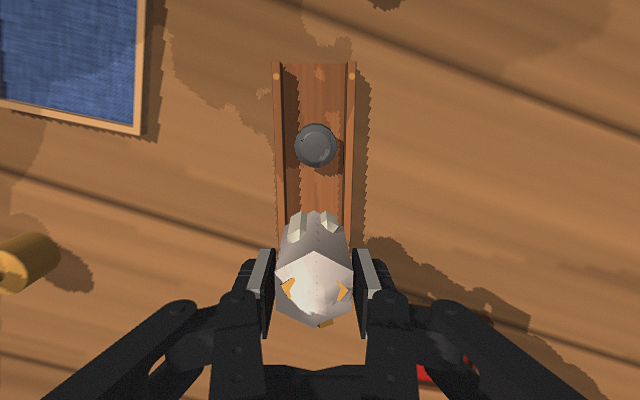

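Quartz held upright at (314,285), button undisturbed. Carrying it to the blue tray.

Call:
apply_moves(deltas=[[[0,0,0],[-0.4,-0.25,0],-1],[[0,0,0],[-0.8,-0.5,0],-1],[[0,0,0],[-0.8,-0.55,0],-1],[[0,0,0],[-0.8,-0.55,0],-1],[[0,0,0],[-0.8,-0.55,0],-1],[[0,0,0],[-0.8,-0.55,0],-1],[[0,0,0],[-0.8,-0.55,0],-1],[[0,0,0],[-0.5,-0.3,0],-1],[[0,0,0],[0,0,0],-1]])

```text
clock: 4.65
tool_pos: [0.6421, -0.0176, 0.1219]
tcp_rot: [0.815, -0.579, -0.001, -0.0]
ft_force: [0.4, -0.5, -2.8]
grip_width: 0.427
```

```bash
python3 -c "
from h import *
plan(.6414,-.0185,.033,.332-np.pi/2)
c=cams.get_calibration('wrist');im=cams.camera('wrist');cv2.imwrite('pics/w4.png',im)
print(proj(c,[[.6414,-.0185,.005]]))
print(rect(c,im,(105,80,40),(125,255,255),.005))
"
```

```text
t 4.65 pos [ 0.6421 -0.0176  0.1219] turn [0.   0.01 0.02] shift [0.02 0.03 2.96] F [ 0.4 -0.5 -2.8] w 0.427
[[314.55955997 196.97814919]]
(array([641.5, -17.1]), array([98.3, 98.6]), 7.2)
```

View pics/w4.png

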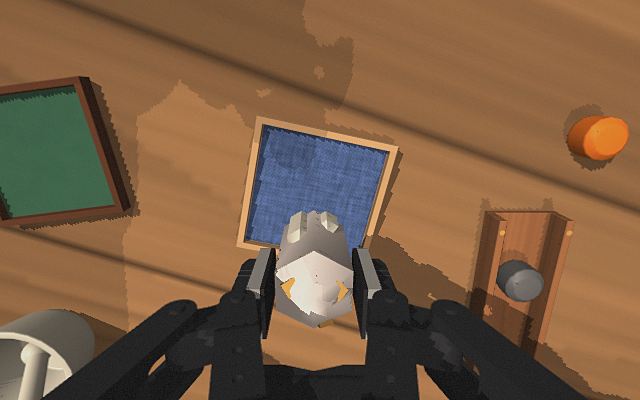

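The blue tray's measured centre is (0.6415, -0.0171) and the quartz is over it. Lower and release.

Call:
apply_moves(deltas=[[[0,0,0],[0,0,0.5],-1],[[0,0,0],[0,0,0.9],-1],[[0,0,0],[0,0,0.8],-1],[[0,0,0],[0,0,0.4],-1],[[0,0,0],[0,0,0.2],-1],[[0,0,0],[0,0,0.1],-1],[[0,0,0],[0,0,0.05],-1],[[0,0,0],[0,0,0],-1]])

```text
clock: 5.5
tool_pos: [0.6424, -0.021, 0.0345]
tcp_rot: [0.814, -0.581, 0.0, -0.0]
ft_force: [0.8, 0.4, -1.2]
grip_width: 0.428
```

```bash
python3 -c "
from h import *
plan(.6414,-.0175,.032,.332-np.pi/2)"
```

```text
t 5.5 pos [ 0.6424 -0.021   0.0345] turn [-0.01 -0.   -0.01] shift [-0.12 -0.01  0.08] F [ 0.8  0.4 -1.2] w 0.428
```

Call:
apply_moves(deltas=[[[0,0,0],[-0.1,0,0],-1],[[0,0,0],[0,0,0.06],-1],[[0,0,0],[0,0,0],-1],[[0,0,0],[0,0,0],-0.3],[[0,0,0],[0,0,0],0.2],[[0,0,0],[0,0,0],0.6],[[0,0,0],[0,0,0],0.6],[[0,0,0],[0,0,-0.4],0.6],[[0,0,0],[0,0,-0.9],0.6],[[0,0,0],[0,0,-1],0.6],[[0,0,0],[0,0,-1],0.6],[[0,0,0],[0,0,-1],0.6]])

```text
clock: 6.7
tool_pos: [0.6411, -0.0182, 0.1633]
tcp_rot: [0.814, -0.581, 0.0, -0.0]
ft_force: [0.4, 0.5, 0.2]
grip_width: 0.8
```

```bash
python3 -c "
from h import *
plan(.6319,-.2065,.16,.338)
cv2.imwrite('pics/w5.png',cams.camera('wrist'))
"
```

```text
t 6.7 pos [ 0.6411 -0.0182  0.1633] turn [ -0.    -0.   -13.15] shift [-2.37  5.82  0.11] F [0.4 0.5 0.2] w 0.8
```

View pics/w5.png

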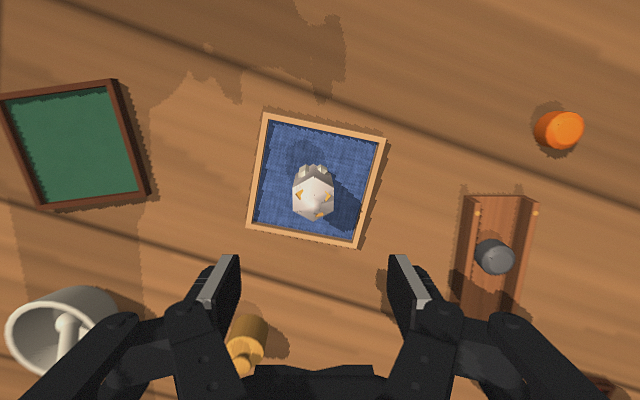

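Quartz stands upright mid-tray, (314,190) against the tray centre near (316,181), and is released. Next I turn for the button, 9 pictures viewed so far.

Call:
apply_moves(deltas=[[[0,0,-1],[0,0,0],0.6],[[0,0,-1],[0,0,0],0.6],[[0,0,-1],[0,0,0],0.6],[[0,0,-1],[0,0,0],0.6],[[0,0,-1],[0,0,0],0.6],[[0,0,-1],[0,0,0],0.6],[[0,0,-1],[0,0,0],0.6],[[0,0,-1],[0,0,0],0.6],[[0,0,-1],[0,0,0],0.6],[[0,0,-1],[0,0,0],0.6],[[0,0,-1],[0,0,0],0.6],[[0,0,-1],[0,0,0],0.6]])

```text
clock: 7.95
tool_pos: [0.6412, -0.0183, 0.1618]
tcp_rot: [0.995, 0.102, 0.0, 0.0]
ft_force: [-0.3, -1.2, 0.1]
grip_width: 0.805
```

Call:
apply_moves(deltas=[[[0,0,-1],[0,0,0],0.4],[[0,0,-0.15],[0,0,0],0.4],[[0,0,0],[-0.2,0.5,0],0.4],[[0,0,0],[-0.35,0.9,0],0.4],[[0,0,0],[-0.35,0.9,0],0.4],[[0,0,0],[-0.35,0.9,0],0.4],[[0,0,0],[-0.35,0.9,0],0.4],[[0,0,0],[-0.35,0.9,0],0.4],[[0,0,0],[-0.35,0.8,0],0.4],[[0,0,0],[0,0,0],0.4]])

```text
clock: 8.95
tool_pos: [0.6326, -0.2106, 0.161]
tcp_rot: [0.986, 0.164, -0.001, 0.001]
ft_force: [-0.4, 1.0, 0.2]
grip_width: 0.704
```

```bash
python3 -c "
from h import *
plan(.6319,-.2065,.012,.338)
c=cams.get_calibration('wrist');im=cams.camera('wrist');cv2.imwrite('pics/w6.png',im)
print(proj(c,[[.6319,-.2065,.03]]), readout.get_state()['qpos'][6])
"
```

```text
t 8.95 pos [ 0.6326 -0.2106  0.161 ] turn [ 0.02  0.01 -0.06] shift [ 0.02 -0.14  4.97] F [-0.4  1.   0.2] w 0.704
[[313.0848779  185.21074574]] 0.37249766133498097
```

View pics/w6.png

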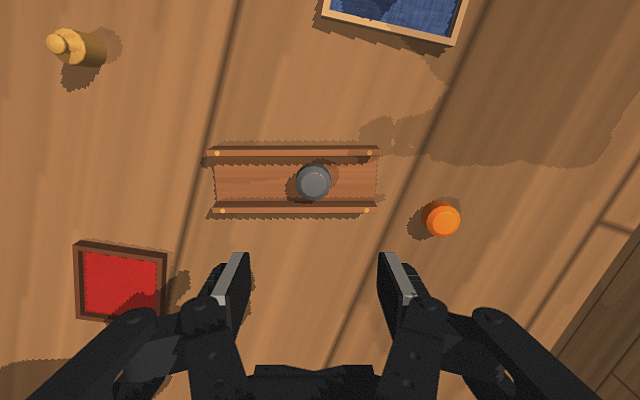

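```bash
python3 -c "
from h import *
c=cams.get_calibration('wrist');im=cv2.imread('pics/w6.png')
m=mask(im,(0,0,50),(179,70,150),(285,155,340,205));b=blob(m);print(b.min(0),b.max(0))
ctr=(b.min(0)+b.max(0))/2;print(onz(c,[ctr],.02),onz(c,[ctr],.026))
plan(*onz(c,[ctr],.022)[0,:2],.012,.338)
print(onz(c,[(217,153),(370,153),(222,211),(367,211)],.024).mean(0))"
```

```text
[296. 162.] [330. 200.]
[[ 0.63193555 -0.20250957  0.02      ]] [[ 0.63145229 -0.20105237  0.026     ]]
t 9.0 pos [ 0.6331 -0.2079  0.1611] turn [ 0.01  0.01 -0.04] shift [ 0.02 -0.2   4.97] F [-0.7  0.9  0.1] w 0.704
[ 0.61636987 -0.20858104  0.024     ]
```

Call:
apply_moves(deltas=[[[0,0,0],[0.02,-0.06,0],0.35],[[0,0,0],[0,0,0.5],0.35],[[0,0,0],[0,0,1],0.35],[[0,0,0],[0,0,1],0.35],[[0,0,0],[0,0,0.9],0.35],[[0,0,0],[0,0,0.6],0.35],[[0,0,0],[0,0,0.3],0.35],[[0,0,0],[0,0,0.2],0.35],[[0,0,0],[0,0,0],0.35],[[0,0,0],[0,0,0],0.35]])

```text
clock: 10.0
tool_pos: [0.6343, -0.2032, 0.027]
tcp_rot: [0.986, 0.168, 0.001, 0.0]
ft_force: [-0.4, 0.4, 0.6]
grip_width: 0.675
```

```bash
python3 -c "
from h import *
plan(.632,-.206,.011,.338)
cv2.imwrite('pics/w7.png',cams.camera('wrist'))
"
```

```text
t 10.0 pos [ 0.6343 -0.2032  0.027 ] turn [ 0.   -0.01  0.  ] shift [-0.1   0.06  0.53] F [-0.4  0.4  0.6] w 0.675
```

View pics/w7.png

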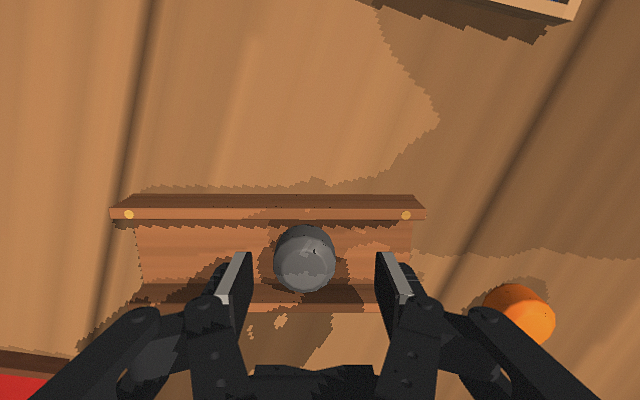

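```bash
python3 -c "
from h import *
c=cams.get_calibration('wrist');im=cv2.imread('pics/w7.png')
print(onz(c,[(304.5,264)],.026),onz(c,[(304,258)],.018))
P=onz(c,[(129,214),(406,215)],.024);print(P)
plan(.632,-.206,.011,.338)
"
```

```text
[[ 0.63159661 -0.20494208  0.026     ]] [[ 0.63145687 -0.20597509  0.018     ]]
[[ 0.54542067 -0.2084391   0.024     ]
 [ 0.66872386 -0.16548918  0.024     ]]
t 10.05 pos [ 0.6343 -0.2033  0.027 ] turn [ 0.   -0.01  0.  ] shift [-0.1   0.06  0.53] F [0.5 0.  0.7] w 0.676
```

Call:
apply_moves(deltas=[[[0,0,0],[-0.11,0.05,0],0.35],[[0,0,0],[0,0,0.2],0.35],[[0,0,0],[0,0,0.2],0.35],[[0,0,0],[0,0,0.13],0.35],[[0,0,0],[0,0,0],0.35]])

```text
clock: 10.55
tool_pos: [0.6309, -0.2056, 0.0094]
tcp_rot: [0.986, 0.169, -0.0, -0.0]
ft_force: [-0.3, 0.3, -0.5]
grip_width: 0.675
```

```bash
python3 -c "
from h import *
plan(.6315,-.2057,.011,.338)"
```

```text
t 10.55 pos [ 0.6309 -0.2056  0.0094] turn [-0.01  0.01  0.01] shift [ 0.02  0.01 -0.05] F [-0.3  0.3 -0.5] w 0.675
```

Close gently and lift a little to check.

Call:
apply_moves(deltas=[[[0,0,0],[0,0,-0.05],-0.2],[[0,0,0],[0,0,0],-1],[[0,0,0],[0,0,0],-1],[[0,0,0],[0,0,0],-1],[[0,0,0],[0,0,0],-1],[[0,0,0],[0,0,0],-1]], squeeze=50)

```text
clock: 11.15
tool_pos: [0.6315, -0.2058, 0.0124]
tcp_rot: [0.986, 0.168, 0.0, 0.0]
ft_force: [-1.5, 0.9, 6.9]
grip_width: 0.347
```

```bash
python3 -c "
from h import *
plan(.6315,-.2057,.011,.338)"
```

```text
t 11.15 pos [ 0.6315 -0.2058  0.0124] turn [ 0. -0.  0.] shift [ 0.   -0.    0.05] F [-1.5  0.9  6.9] w 0.347
```

```bash
python3 -c "
from h import *
im=cams.camera('wrist');t=cams.camera('scene')
o=np.zeros((600,800,3),np.uint8);o[:,:]=0
a=cv2.resize(im[200:340,200:430],None,fx=2.6,fy=2.6,interpolation=cv2.INTER_CUBIC);o[:a.shape[0],:a.shape[1]]=a
b=cv2.resize(t[130:200,230:310],None,fx=2.8,fy=2.8,interpolation=cv2.INTER_CUBIC);o[380:380+b.shape[0],:b.shape[1]]=b
cv2.imwrite('pics/w8.png',o)"
```

```text
(no output)
```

View pics/w8.png

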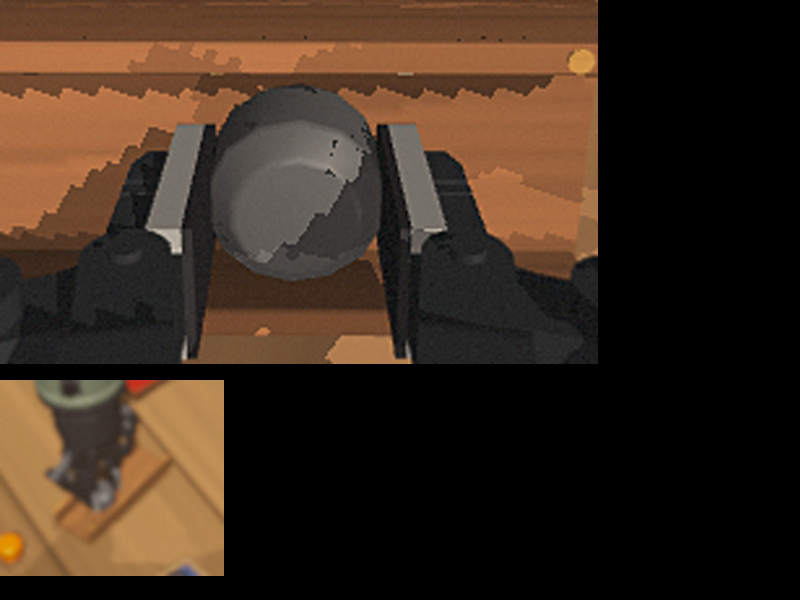

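The button sits upright between the pads with its side walls touching them. Lift a little and look at the force.

Call:
apply_moves(deltas=[[[0,0,0],[0,0,-0.15],-1],[[0,0,0],[0,0,-0.3],-1],[[0,0,0],[0,0,-0.6],-1],[[0,0,0],[0,0,-0.9],-1],[[0,0,0],[0,0,-1],-1],[[0,0,0],[0,0,-1],-1],[[0,0,0],[0,0,-0.5],-1],[[0,0,0],[0,0,0],-1]])

```text
clock: 12.05
tool_pos: [0.6322, -0.206, 0.1486]
tcp_rot: [0.986, 0.168, 0.002, 0.001]
ft_force: [-0.2, -0.6, -3.0]
grip_width: 0.344
```

```bash
python3 -c "
from h import *
plan(.483,.4085,.15,.338)
im=cams.camera('wrist');cv2.imwrite('pics/w9.png',im[150:380,150:480])"
```

```text
t 12.05 pos [ 0.6322 -0.206   0.1486] turn [ 0.02 -0.03  0.  ] shift [  2.1  -20.97  -0.05] F [-0.2 -0.6 -3. ] w 0.344
```

View pics/w9.png

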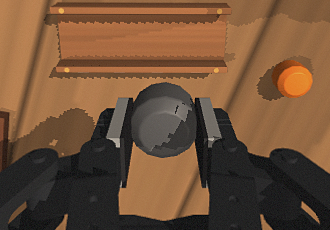

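Held upright after the lift (13 pictures used). Carrying it to the dish at z ≈ 0.15, above everything else on the bench.

Call:
apply_moves(deltas=[[[0,0,0],[0.05,-0.5,0],-1],[[0,0,0],[0.1,-1,0],-1],[[0,0,0],[0.1,-1,0],-1],[[0,0,0],[0.1,-1,0],-1],[[0,0,0],[0.1,-1,0],-1],[[0,0,0],[0.1,-1,0],-1],[[0,0,0],[0.1,-1,0],-1],[[0,0,0],[0.1,-1,0],-1],[[0,0,0],[0.1,-1,0],-1],[[0,0,0],[0.1,-1,0],-1],[[0,0,0],[0.1,-1,0],-1],[[0,0,0],[0.1,-1,0],-1]])

```text
clock: 13.3
tool_pos: [0.5483, 0.1321, 0.1446]
tcp_rot: [0.986, 0.169, -0.001, -0.0]
ft_force: [0.5, 0.9, -2.0]
grip_width: 0.345
```

Call:
apply_moves(deltas=[[[0,0,0],[0.1,-1,0],-1],[[0,0,0],[0.1,-1,0],-1],[[0,0,0],[0.1,-1,0],-1],[[0,0,0],[0.1,-1,0],-1],[[0,0,0],[0.1,-1,0],-1],[[0,0,0],[0.1,-1,0],-1],[[0,0,0],[0.1,-1,0],-1],[[0,0,0],[0.1,-1,0],-1],[[0,0,0],[0.1,-1,0],-1],[[0,0,0],[0,-0.5,0],-1],[[0,0,0],[0,0,0],-1],[[0,0,0],[0,0,0],-1]])

```text
clock: 14.5
tool_pos: [0.4802, 0.4078, 0.1448]
tcp_rot: [0.986, 0.168, -0.0, 0.001]
ft_force: [-0.3, -0.6, -1.2]
grip_width: 0.344
```

```bash
python3 -c "
from h import *
plan(.483,.4085,.015,.338)
c=cams.get_calibration('wrist');im=cams.camera('wrist');cv2.imwrite('pics/w10.png',im)
h=cv2.cvtColor(im,cv2.COLOR_BGR2HSV);u=proj(c,[[.483,.4085,.005]])[0].astype(int);print(u,h[u[1],u[0]])
m=mask(im,(95,70,40),(125,255,255));b=blob(m);print(b.min(0),b.max(0));print(rect(c,im,(95,70,40),(125,255,255),.005))
m=mask(im,(0,0,140),(179,60,255),(100,60,500,260));b=blob(m);print(b.min(0),b.max(0));print(rect(c,im,(0,0,140),(179,60,255),.012,(100,60,500,260)))
"
```

```text
t 14.5 pos [0.4802 0.4078 0.1448] turn [0.01 0.01 0.  ] shift [0.1  0.01 4.33] F [-0.3 -0.6 -1.2] w 0.344
[315 187] [103  97 124]
[297. 167.] [335. 204.]
(array([482.9, 410.1]), array([34. , 34.1]), 19.4)
[254. 124.] [378. 240.]
(array([482. , 412.6]), array([108. , 103.4]), 18.0)
```

Call:
apply_moves(deltas=[[[0,0,0],[0.08,-0.03,0.3],-1],[[0,0,0],[0,0,0.8],-1],[[0,0,0],[0,0,1],-1],[[0,0,0],[0,0,1],-1],[[0,0,0],[0,0,0.6],-1],[[0,0,0],[0,0,0.3],-1],[[0,0,0],[0,0,0.2],-1],[[0,0,0],[0,0,0.1],-1],[[0,0,0],[0,0,0],-1],[[0,0,0],[0,0,0],-1]])

```text
clock: 15.55
tool_pos: [0.4823, 0.4107, 0.0169]
tcp_rot: [0.986, 0.168, 0.0, -0.0]
ft_force: [-0.0, -0.3, -2.1]
grip_width: 0.343
```

```bash
python3 -c "
from h import *
plan(.4825,.4095,.013,.338)"
```

```text
t 15.55 pos [0.4823 0.4107 0.0169] turn [-0.   -0.01  0.  ] shift [-0.01  0.04  0.13] F [-0.  -0.3 -2.1] w 0.343
```

Call:
apply_moves(deltas=[[[0,0,0],[0,0.02,0.06],-1],[[0,0,0],[0,0,0.05],-1],[[0,0,0],[0,0,0],-1],[[0,0,0],[0,0,0],-0.2],[[0,0,0],[0,0,0],0],[[0,0,0],[0,0,0],0.4],[[0,0,0],[0,0,0],0.4],[[0,0,0],[0,0,-0.3],0.4],[[0,0,0],[0,0,-0.8],0.4],[[0,0,0],[0,0,-1],0.4],[[0,0,0],[0,0,-1],0.4],[[0,0,0],[0,0,-1],0.4]])

```text
clock: 16.75
tool_pos: [0.4821, 0.4099, 0.1379]
tcp_rot: [0.986, 0.168, 0.0, -0.0]
ft_force: [-1.3, 0.3, -0.2]
grip_width: 0.699
```

Call:
apply_moves(deltas=[[[0,0,0],[0,0,-0.5],0.8],[[0,0,0],[0,0,0],0.8]])

```text
clock: 16.95
tool_pos: [0.4828, 0.4105, 0.1537]
tcp_rot: [0.986, 0.168, 0.002, -0.001]
ft_force: [-0.3, -0.4, 0.8]
grip_width: 0.898
```

```bash
python3 -c "
from h import *
c=cams.get_calibration('wrist');im=cams.camera('wrist');cv2.imwrite('pics/w11.png',im)
t=cams.camera('top');cv2.imwrite('pics/top2.png',t)
u=proj(c,[[.4825,.4095,.02]])[0];print(u)
x,y=u.astype(int)
g=cv2.cvtColor(im,cv2.COLOR_BGR2HSV);print(g[y,x],g[y-10,x],g[y+10,x])
m=mask(im,(0,0,20),(179,70,140),(x-35,y-40,x+35,y+40));b=blob(m);print(b.min(0),b.max(0));k=(b.min(0)+b.max(0))/2;print(onz(c,[k],.02))
plan(.462,-.005,.16,.338)
"
```

```text
[310.89703293 190.46402625]
[13 20 89] [10 25 92] [18 29 88]
[282. 171.] [330. 215.]
[[0.4792065  0.40588592 0.02      ]]
t 17.05 pos [0.4821 0.4098 0.1511] turn [-0. -0.  0.] shift [-5.22 12.82 -0.3 ] F [0.2 0.4 0.5] w 0.899
```

Call:
apply_moves(deltas=[[[0,0,0],[-0.2,0.5,-0.3],1],[[0,0,0],[-0.4,0.98,0],1],[[0,0,0],[-0.4,0.98,0],1],[[0,0,0],[-0.4,0.98,0],1],[[0,0,0],[-0.4,0.98,0],1],[[0,0,0],[-0.4,0.98,0],1],[[0,0,0],[-0.4,0.98,0],1],[[0,0,0],[-0.4,0.98,0],1],[[0,0,0],[-0.4,0.98,0],1],[[0,0,0],[-0.4,0.98,0],1],[[0,0,0],[-0.4,0.98,0],1],[[0,0,0],[-0.4,0.98,0],1]])

```text
clock: 18.25
tool_pos: [0.4638, 0.0437, 0.1593]
tcp_rot: [0.986, 0.169, -0.001, -0.0]
ft_force: [0.4, 0.3, -0.1]
grip_width: 0.997
```

Call:
apply_moves(deltas=[[[0,0,0],[-0.4,0.98,0],1],[[0,0,0],[-0.2,0.5,0],1],[[0,0,0],[0,0,0],1],[[0,0,0],[0,0,0],1]])

```text
clock: 18.65
tool_pos: [0.4619, -0.0026, 0.1595]
tcp_rot: [0.986, 0.168, -0.0, -0.0]
ft_force: [0.3, 0.4, -0.5]
grip_width: 1.001
```

```bash
python3 -c "
from h import *
c=cams.get_calibration('wrist');im=cams.camera('wrist');cv2.imwrite('pics/w12.png',im);np.save('w12.npy',c,allow_pickle=True)
plan(.462,-.005,.016,.338)
print(proj(c,[[.462,-.005,.056],[.462,-.005,0]]))
for lo in (60,100):
  m=mask(im,(15,130,lo),(32,255,255),(240,100,380,260));b=blob(m);print(b.min(0),b.max(0))
a=cv2.imread('pics/w11.png');o=np.zeros((400,800,3),np.uint8);o[:,:400]=a[:,120:520];o[:,400:]=im[:,120:520];cv2.imwrite('pics/v14.png',o)
"
```

```text
t 18.7 pos [ 0.462  -0.0022  0.1596] turn [-0.01  0.    0.01] shift [-0.03  0.09  4.79] F [0.2 0.6 0.1] w 1.003
[[311.10464827 202.50965476]
 [311.61663724 184.33138851]]
[285. 164.] [332. 217.]
[286. 164.] [332. 217.]
```

View pics/v14.png

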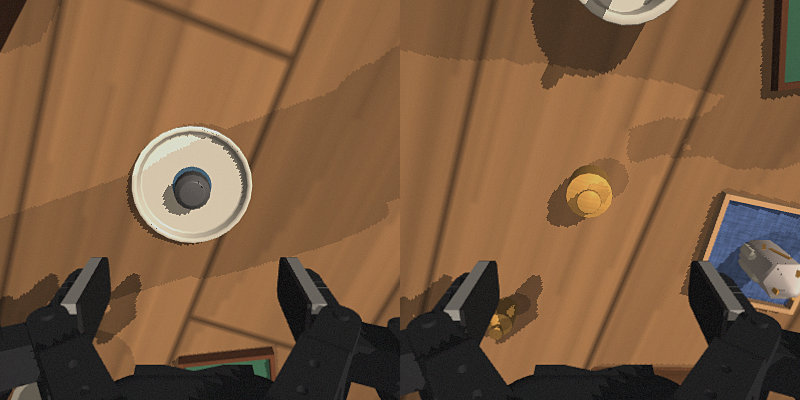

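The button is at (192,187) against the dish centre (192,184): centred, upright and released. The big weight's knob is at (308,202) in the full wrist picture, so it sits about 2 mm to tool -x of the first estimate.

```bash
python3 -c "
from h import *
c=np.load('w12.npy',allow_pickle=True).item()
X=onz(c,[(308.5,202)],.056)[0];print(X)
plan(X[0],X[1],.016,.338)"
```

```text
[ 0.4599213  -0.00528585  0.056     ]
t 18.7 pos [ 0.462  -0.0022  0.1596] turn [-0.01  0.    0.01] shift [-0.1   0.08  4.79] F [0.2 0.6 0.1] w 1.003
```

Call:
apply_moves(deltas=[[[0,0,0],[-0.1,0.08,0.3],0.6],[[0,0,0],[0,0,0.9],0.6],[[0,0,0],[0,0,1],0.6],[[0,0,0],[0,0,1],0.6],[[0,0,0],[0,0,0.9],0.6],[[0,0,0],[0,0,0.5],0.6],[[0,0,0],[0,0,0.2],0.6],[[0,0,0],[0,0,0],0.6],[[0,0,0],[0,0,0],0.6]], squeeze=70)

```text
clock: 19.6
tool_pos: [0.4604, -0.0058, 0.0165]
tcp_rot: [0.986, 0.169, 0.0, -0.0]
ft_force: [-0.0, -0.0, 0.2]
grip_width: 0.799
```

```bash
python3 -c "
from h import *
plan(.4599,-.0053,.016,.338)"
```

```text
t 19.6 pos [ 0.4604 -0.0058  0.0165] turn [-0.   -0.01  0.01] shift [-0.01 -0.02  0.02] F [-0.  -0.   0.2] w 0.799
```

Call:
apply_moves(deltas=[[[0,0,0],[0,0,0],-0.5],[[0,0,0],[0,0,0],-1],[[0,0,0],[0,0,0],-1],[[0,0,0],[0,0,0],-1],[[0,0,0],[0,0,0],-1],[[0,0,0],[0,0,0],-1],[[0,0,0],[0,0,-0.2],-1],[[0,0,0],[0,0,-0.6],-1],[[0,0,0],[0,0,-1],-1],[[0,0,0],[0,0,-1],-1],[[0,0,0],[0,0,-0.7],-1],[[0,0,0],[0,0,0],-1]])

```text
clock: 20.8
tool_pos: [0.4609, -0.0064, 0.1232]
tcp_rot: [0.986, 0.168, 0.002, 0.0]
ft_force: [0.3, 0.5, -3.9]
grip_width: 0.436
```

```bash
python3 -c "
from h import *
plan(.6025,.194,.13,.338)
c=cams.get_calibration('wrist');im=cams.camera('wrist');cv2.imwrite('pics/w13.png',im)
m=mask(im,(15,130,60),(32,255,255),(230,150,400,350));b=blob(m);print(b.min(0),b.max(0))"
```

```text
t 20.8 pos [ 0.4609 -0.0064  0.1232] turn [ 0.01 -0.03 -0.  ] shift [ 6.67 -4.74 -0.23] F [ 0.3  0.5 -3.9] w 0.436
[270. 209.] [357. 330.]
```

Call:
apply_moves(deltas=[[[0,0,0],[0.4,-0.3,-0.1],-1],[[0,0,0],[0.8,-0.6,-0.1],-1],[[0,0,0],[0.9,-0.6,0],-1],[[0,0,0],[0.9,-0.65,0],-1],[[0,0,0],[0.9,-0.65,0],-1],[[0,0,0],[0.9,-0.65,0],-1],[[0,0,0],[0.9,-0.65,0],-1],[[0,0,0],[0.6,-0.4,0],-1],[[0,0,0],[0.35,-0.25,0],-1],[[0,0,0],[0,0,0],-1],[[0,0,0],[0,0,0],-1]])

```text
clock: 21.95
tool_pos: [0.6003, 0.1939, 0.1256]
tcp_rot: [0.986, 0.169, -0.001, 0.0]
ft_force: [0.4, -0.7, -2.8]
grip_width: 0.437
```

```bash
python3 -c "
from h import *
c=cams.get_calibration('wrist');im=cams.camera('wrist');cv2.imwrite('pics/w14.png',im)
plan(.6025,.194,.023,.338)
print(rect(c,im,(55,60,20),(95,255,255),.005))"
```

```text
t 22.0 pos [0.6004 0.1936 0.126 ] turn [0.01 0.01 0.  ] shift [0.07 0.01 3.43] F [-0.2 -0.2 -3.4] w 0.436
(array([603.9, 195.4]), array([92.8, 92.5]), 26.8)
```

Call:
apply_moves(deltas=[[[0,0,0],[0.11,-0.01,0.3],-1],[[0,0,0],[0,0,0.8],-1],[[0,0,0],[0,0,1],-1],[[0,0,0],[0,0,0.7],-1],[[0,0,0],[0,0,0.35],-1],[[0,0,0],[0,0,0.2],-1],[[0,0,0],[0,0,0.05],-1],[[0,0,0],[0,0,0],-1],[[0,0,0],[0,0,0],-1]])

```text
clock: 22.9
tool_pos: [0.6044, 0.196, 0.0258]
tcp_rot: [0.986, 0.168, 0.001, -0.0]
ft_force: [-0.1, 0.3, -3.5]
grip_width: 0.435
```

```bash
python3 -c "
from h import *
plan(.6035,.195,.0215,.338)"
```

```text
t 22.9 pos [0.6044 0.196  0.0258] turn [-0.   -0.01  0.  ] shift [-0.04  0.02  0.14] F [-0.1  0.3 -3.5] w 0.435
```

Call:
apply_moves(deltas=[[[0,0,0],[-0.03,0.02,0.08],-1],[[0,0,0],[0,0,0.06],-1],[[0,0,0],[0,0,0],-1],[[0,0,0],[0,0,0],0],[[0,0,0],[0,0,0],0.3],[[0,0,0],[0,0,0],0.5],[[0,0,0],[0,0,0],0.5],[[0,0,0],[0,0,-0.3],0.5],[[0,0,0],[0,0,-0.8],0.5],[[0,0,0],[0,0,-1],0.5],[[0,0,0],[0,0,-1],0.5],[[0,0,0],[0,0,-1],0.5]])

```text
clock: 24.1
tool_pos: [0.6032, 0.195, 0.1457]
tcp_rot: [0.986, 0.169, 0.0, -0.0]
ft_force: [-0.7, 0.2, 0.4]
grip_width: 0.754
```

Call:
apply_moves(deltas=[[[0,0,0],[0,0,-0.5],0.8],[[0,0,0],[0,0,0],0.8],[[0,0,0],[0,0,0],0.8]])

```text
clock: 24.4
tool_pos: [0.6032, 0.1949, 0.1588]
tcp_rot: [0.986, 0.168, 0.0, -0.0]
ft_force: [-0.5, -0.5, 0.0]
grip_width: 0.899
```

```bash
python3 -c "
from h import *
c=cams.get_calibration('wrist');im=cams.camera('wrist');cv2.imwrite('pics/w15.png',im)
m=mask(im,(15,130,60),(32,255,255),(250,140,390,250));b=blob(m);print(b.min(0),b.max(0),proj(c,[[.6035,.195,.061],[.6035,.195,.005]]))
plan(.4215,-.161,.16,.338)"
```

```text
[290. 163.] [337. 216.] [[312.29108676 201.92933423]
 [312.56660031 183.44240701]]
t 24.45 pos [0.603  0.1948 0.1582] turn [-0.    0.01  0.  ] shift [-9.64  9.18 -0.06] F [ 0.  -0.4 -0.1] w 0.897
```

The big weight is mid-tray: outline centre column 313.5, expected 312. Now the small weight.

Call:
apply_moves(deltas=[[[0,0,0],[-0.5,0.45,0],1],[[0,0,0],[-0.9,0.85,0],1],[[0,0,0],[-0.9,0.85,0],1],[[0,0,0],[-0.9,0.85,0],1],[[0,0,0],[-0.9,0.85,0],1],[[0,0,0],[-0.9,0.85,0],1],[[0,0,0],[-0.9,0.85,0],1],[[0,0,0],[-0.9,0.85,0],1],[[0,0,0],[-0.9,0.85,0],1],[[0,0,0],[-0.9,0.85,0],1],[[0,0,0],[-0.9,0.85,0],1],[[0,0,0],[-0.1,0.2,0],1]])

```text
clock: 25.65
tool_pos: [0.4204, -0.1629, 0.1581]
tcp_rot: [0.986, 0.166, -0.001, 0.0]
ft_force: [0.0, 1.0, -0.2]
grip_width: 0.997
```

Call:
apply_moves(deltas=[[[0,0,0],[0,0,0],0.6],[[0,0,0],[0,0,0],0.6]])

```text
clock: 25.85
tool_pos: [0.4232, -0.1587, 0.1584]
tcp_rot: [0.986, 0.169, 0.0, -0.0]
ft_force: [0.4, 0.3, 0.8]
grip_width: 0.797
```

```bash
python3 -c "
from h import *
c=cams.get_calibration('wrist');im=cams.camera('wrist');cv2.imwrite('pics/w16.png',im)
m=mask(im,(15,130,60),(32,255,255),(240,120,390,250));b=blob(m);print(b.min(0),b.max(0),proj(c,[[.4215,-.161,.044],[.4215,-.161,0]]))
k=(b.min(0)+b.max(0))/2;print(onz(c,[k],.022),onz(c,[k],.028))
plan(.4215,-.161,.013,.338)"
```

```text
[292. 174.] [323. 209.] [[309.12156519 197.68479794]
 [309.75880103 183.99926925]]
[[ 0.42021067 -0.16258192  0.022     ]] [[ 0.41974699 -0.16091089  0.028     ]]
t 25.9 pos [ 0.4233 -0.1584  0.1585] turn [-0.01 -0.    0.02] shift [-0.08  0.06  4.85] F [-0.3 -0.2 -0.3] w 0.8
```

Call:
apply_moves(deltas=[[[0,0,0],[-0.14,0.06,0.3],0.3],[[0,0,0],[0,0,0.9],0.3],[[0,0,0],[0,0,1],0.3],[[0,0,0],[0,0,1],0.3],[[0,0,0],[0,0,0.9],0.3],[[0,0,0],[0,0,0.5],0.3],[[0,0,0],[0,0,0.2],0.3],[[0,0,0],[0,0,0.1],0.3],[[0,0,0],[0,0,0],0.3]], squeeze=40)

```text
clock: 26.8
tool_pos: [0.4198, -0.1623, 0.012]
tcp_rot: [0.986, 0.169, 0.0, -0.0]
ft_force: [-0.3, -0.2, -0.3]
grip_width: 0.647
```

```bash
python3 -c "
from h import *
plan(.420,-.1615,.012,.338)
cv2.imwrite('pics/w17.png',cams.camera('wrist')[150:400,150:480])"
```

```text
t 26.8 pos [ 0.4198 -0.1623  0.012 ] turn [-0.   -0.    0.01] shift [ 0.02 -0.02 -0.  ] F [-0.3 -0.2 -0.3] w 0.647
```

View pics/w17.png

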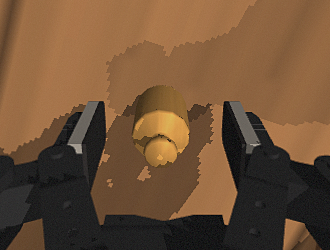

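The small weight is centred between the pads (crop column 161, pads at 103 and 227). Close and lift.

Call:
apply_moves(deltas=[[[0,0,0],[0,0,0],-0.5],[[0,0,0],[0,0,0],-1],[[0,0,0],[0,0,0],-1],[[0,0,0],[0,0,0],-1],[[0,0,0],[0,0,0],-1],[[0,0,0],[0,0,0],-1],[[0,0,0],[0,0,-0.2],-1],[[0,0,0],[0,0,-0.6],-1],[[0,0,0],[0,0,-1],-1],[[0,0,0],[0,0,-1],-1],[[0,0,0],[0,0,-0.7],-1],[[0,0,0],[0,0,0],-1]])

```text
clock: 28.05
tool_pos: [0.4201, -0.1632, 0.1192]
tcp_rot: [0.986, 0.168, 0.002, 0.001]
ft_force: [0.7, 0.2, -2.3]
grip_width: 0.28
```

```bash
python3 -c "
from h import *
plan(.4805,-.383,.12,.338)"
```

```text
t 28.05 pos [ 0.4201 -0.1632  0.1192] turn [ 0.02 -0.02 -0.  ] shift [-0.53  7.58 -0.03] F [ 0.7  0.2 -2.3] w 0.28
```

Call:
apply_moves(deltas=[[[0,0,0],[0,0.5,0],-1],[[0,0,0],[-0.08,0.95,0],-1],[[0,0,0],[-0.08,0.95,0],-1],[[0,0,0],[-0.08,0.95,0],-1],[[0,0,0],[-0.08,0.95,0],-1],[[0,0,0],[-0.08,0.95,0],-1],[[0,0,0],[-0.08,0.95,0],-1],[[0,0,0],[-0.05,0.9,0],-1],[[0,0,0],[0,0.45,0],-1],[[0,0,0],[0,0,0],-1],[[0,0,0],[0,0,0],-1]])

```text
clock: 29.15
tool_pos: [0.4794, -0.3809, 0.1161]
tcp_rot: [0.986, 0.169, -0.0, -0.0]
ft_force: [0.1, 0.7, -1.9]
grip_width: 0.28
```

```bash
python3 -c "
from h import *
c=cams.get_calibration('wrist');im=cams.camera('wrist');cv2.imwrite('pics/w18.png',im)
plan(.4805,-.383,.018,.338)
print(rect(c,im,(0,165,50),(5,255,255),.005))
h=cv2.cvtColor(im,cv2.COLOR_BGR2HSV);print(h[185,315-30],h[150,315])
m=mask(im,(0,165,50),(5,255,255))|mask(im,(170,165,50),(179,255,255));P=onz(c,blob(m),.005)[:,:2];print(cv2.minAreaRect(np.float32(P*1000)))"
```

```text
t 29.2 pos [ 0.4795 -0.3807  0.1164] turn [-0.01  0.    0.01] shift [0.01 0.08 3.28] F [-0.1  0.1 -0.7] w 0.28
(array([ 480.8, -380.2]), array([75.4, 74.9]), 8.8)
[  2 207 185] [  3 191 115]
((480.7860412597656, -380.2220458984375), (75.39147186279297, 74.8739013671875), 8.831548690795898)
```

Call:
apply_moves(deltas=[[[0,0,0],[0.04,0,0.3],-1],[[0,0,0],[0,0,0.8],-1],[[0,0,0],[0,0,1],-1],[[0,0,0],[0,0,0.6],-1],[[0,0,0],[0,0,0.3],-1],[[0,0,0],[0,0,0.15],-1],[[0,0,0],[0,0,0.05],-1],[[0,0,0],[0,0,0],-1],[[0,0,0],[0,0,0],-1]])

```text
clock: 30.1
tool_pos: [0.4811, -0.3814, 0.0214]
tcp_rot: [0.986, 0.168, 0.0, 0.0]
ft_force: [-0.2, -0.4, -1.5]
grip_width: 0.278
```

```bash
python3 -c "
from h import *
plan(.4808,-.3805,.0172,.338)"
```

```text
t 30.1 pos [ 0.4811 -0.3814  0.0214] turn [ 0.01 -0.    0.  ] shift [ 0.   -0.03  0.14] F [-0.2 -0.4 -1.5] w 0.278
```

Call:
apply_moves(deltas=[[[0,0,0],[0,-0.02,0.08],-1],[[0,0,0],[0,0,0.06],-1],[[0,0,0],[0,0,0],-1],[[0,0,0],[0,0,0],-0.3],[[0,0,0],[0,0,0],0],[[0,0,0],[0,0,0],0.2],[[0,0,0],[0,0,0],0.2],[[0,0,0],[0,0,-0.3],0.2],[[0,0,0],[0,0,-0.8],0.2],[[0,0,0],[0,0,-1],0.2],[[0,0,0],[0,0,-1],0.2],[[0,0,0],[0,0,-1],0.2]])

```text
clock: 31.3
tool_pos: [0.4806, -0.3805, 0.1414]
tcp_rot: [0.986, 0.169, 0.0, 0.0]
ft_force: [-0.3, 0.8, -0.2]
grip_width: 0.6
```

Call:
apply_moves(deltas=[[[0,0,0],[0,0,-0.5],0.8],[[0,0,0],[0,0,0],0.8],[[0,0,0],[0,0,0],0.8]])

```text
clock: 31.6
tool_pos: [0.4805, -0.3806, 0.1545]
tcp_rot: [0.986, 0.168, -0.0, -0.0]
ft_force: [0.3, -0.9, 0.1]
grip_width: 0.9
```

```bash
python3 -c "
from h import *
plan(.4808,-.3805,.0172,.338)
im=cams.camera('wrist');s=cams.camera('scene');t=cams.camera('top')
o=np.zeros((600,800,3),np.uint8)
R=lambda i,w,h:cv2.resize(i,(w,h),interpolation=cv2.INTER_CUBIC)
o[:300,:400]=R(im[80:305,160:460],400,300);o[:300,400:]=R(s[100:325,200:500],400,300)
o[300:,:400]=R(t[130:355,120:420],400,300);o[300:,400:]=R(cv2.imread('pics/w15.png')[80:305,160:460],400,300)
cv2.imwrite('pics/v16.png',o)
d=lambda b:mask(cv2.imread('pics/top0.png') if b else t,(0,0,130),(179,60,255),(228,240,280,288))
for b in(1,0):
  q=blob(d(b));print(q.min(0),q.max(0))"
```

```text
t 31.6 pos [ 0.4805 -0.3806  0.1545] turn [-0.  0.  0.] shift [ 0.01 -0.    4.58] F [ 0.3 -0.9  0.1] w 0.9
[235. 245.] [272. 282.]
[235. 245.] [272. 282.]
```

View pics/v16.png

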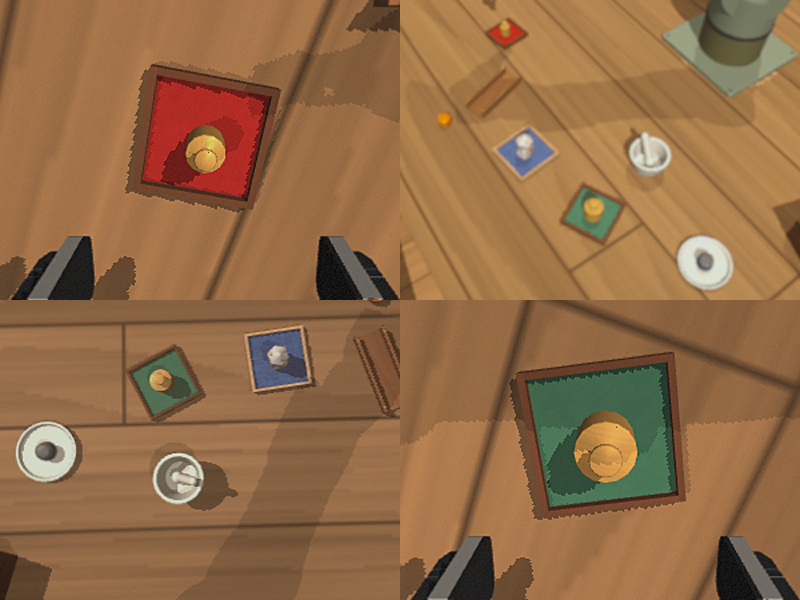

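The final composite shows all four standing centred in their own places: the small weight's base at about (205,138) in the red tray, centre (208,138), with the others likewise. The mortar outline is unchanged to the pixel, and the gripper is clear at z = 0.154.

```bash
python3 -c "
from rig import job
print(job.job_done())"
```

```text
the job is handed in; nothing more can be done
None
```

I put all four things away in the required order, let go of each before taking the next, and handed the job in at about 32 s of the 109 s. It reports no verdict, so success rests on my own checks.

- **Places:** the last pictures show the quartz, lead button, big weight and small weight upright in the middle of their own places. The measured offsets were a few millimetres, inside the 15 mm limit. The button was judged by eye from the picture: my colour mask of it in the dish had caught its shadow (48 × 44 px), so I set that number aside.
- **Mortar:** its outline in the top view has not changed by a pixel.
- **Gripper:** it ended open, touching nothing, with fingertips about 0.15 m above the bench.
- **Readings that disagreed:**
    - Grip widths for the button and big weight read a few millimetres narrow for their size. Both objects still held and placed upright.
    - Closing on the button gave about 7 N upward on the wrist. It was gone once lifted.
    - One wrist picture was taken while the arm was still settling (about 3 mm off), so I measured again before descending.

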